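# Close the sample tin with its inner lid and keep the outer lid in hand

### The job

Lift the nested pair of lids by the wooden knob and set it down gently, not dropped, on the wide open tin, the one it fits, so that the inner lid sits fully home in the mouth, and let go of the knob. Then take the blue outer lid by its collar and lift it alone straight up until it is well clear above the knob (at least 9 cm above where it sat), leaving the inner lid undisturbed in the tin; the program finishes while still holding the outer lid up there, level and still. Leave the tins and the other things on the worktop where they stand.

Things in the scene. Friction and masses are not known exactly. Their poses are not given: they have to be found in the camera images.
- wide_tin: the wider of two open white enamel tins with blue bands, loose, 0.8 kg, a custard cup standing inside (46 mm high, well below the lid). Outside diameter 90 mm, wall 3 mm (mouth 84 mm), height 80 mm. Origin: centre of the underside, z up along the tin; the rim is at z = 80 mm. The lids fit this tin only.
- narrow_tin: the narrower open white enamel tin, same height 80 mm and look, outside diameter 72 mm (mouth 66 mm): too small for the lids. Origin: centre of the underside.
- inner_lid: aluminium inner lid, 0.2 kg, starts on the worktop under the outer lid. Origin: centre of the plug's underside, z up. Plug 80 mm across (75 at the foot), 14 deep; flange 96 across, z 14-18, rests on the rim (home: origin 66 mm above the tin's); stem 16; wooden knob 22 across, z 48-82, stands loosely through the outer lid's collar, top 30 mm showing. Lifting the knob lifts both lids.
- outer_lid: blue enamel outer lid, 0.14 kg, 108 mm across, resting on the inner lid's flange with 3.5 mm side play all round, so keep the two roughly concentric. Origin: on its axis at the skirt's lower edge, 9 mm above the inner lid's origin when nested. Skirt 9 deep, 103 inside; plate z 9-13; upright collar round the central hole, 46 across, bore 32, z 13-43: grip here. Nested, the knob stands up to z 73.
- masking_tape: roll of masking tape lying flat, 82 mm across, 24 mm high; bystander. Origin: centre of the underside.
- ring_cutter: small steel ring cutter, 55 mm across, 31 mm high; bystander. Origin: centre of the underside.
- squeeze_bottle: dark red syrup squeeze bottle, 59 mm across, 172 mm high; bystander. Origin: centre of the underside.
- cup_sleeve: upright stack of nested beige paper portion cups, 60 mm across, 86 mm high; bystander. Origin: centre of the underside.

How it is judged:
On the way:
1. both lids, still nested, sit fully home on the wide tin and the knob has been let go (z of inner_lid in the frame of wide_tin between 0.0625 and 0.0695 m and horizontal distance between inner_lid and wide_tin below 0.0045 m and angle between inner_lid's own z axis and vertical below 0.06 rad and z of outer_lid in the frame of inner_lid below 0.013 m and contact force between the fingers and inner_lid below 0.1 N), for 0.2 s.
At the end, for the whole second after the job is handed in: Inner lid home in the wide tin (origin 62.5 to 69.5 mm above the tin's, within 4.5 mm of its axis, tilt < 0.06), untouched, at rest. Outer lid held by the fingers (> 1 N), at least 80 mm higher over the inner lid than when nested, tilt < 0.2, still, touching no lid or tin (z of inner_lid in the frame of wide_tin between 0.0625 and 0.0695 m and horizontal distance between inner_lid and wide_tin below 0.0045 m and angle between inner_lid's own z axis and vertical below 0.06 rad and z of outer_lid in the frame of inner_lid above 0.089 m and angle between outer_lid's own z axis and vertical below 0.2 rad and contact force between the fingers and outer_lid above 1 N and contact force between the fingers and inner_lid below 0.1 N and contact force between outer_lid and inner_lid below 0.05 N and contact force between outer_lid and wide_tin below 0.05 N and contact force between outer_lid and narrow_tin below 0.05 N and linear speed of outer_lid below 0.03 m/s and linear speed of inner_lid below 0.02 m/s and angle between wide_tin's own z axis and vertical below 0.05 rad); the arm keeps its last pose, push and grip.
It fails at once if the outer lid comes off the inner lid while the inner lid is not home in the wide tin, or the inner lid is disturbed once it is off (z of outer_lid in the frame of inner_lid above 0.02 m and not (z of inner_lid in the frame of wide_tin between 0.0625 and 0.0695 m and horizontal distance between inner_lid and wide_tin below 0.0045 m and angle between inner_lid's own z axis and vertical below 0.06 rad)).
It fails at once if the lids are dropped: in the air more than 8 mm above their seat, neither held nor supported (height (world z) of inner_lid above 0.075 m and contact force between each of inner_lid, outer_lid and the fingers below 0.02 N and contact force between inner_lid and wide_tin below 0.02 N and contact force between inner_lid and narrow_tin below 0.02 N).
It fails at once if the lid is rammed into the tin (over 50 N) (contact force between inner_lid and wide_tin above 50 N).
It fails at once if a tin or a bystander is shifted by more than 30 mm (distance of any of wide_tin, narrow_tin, masking_tape, ring_cutter, squeeze_bottle, cup_sleeve from where it was at the start of the episode above 0.03 m).
It also fails if it takes over 48 s, if anything falls off the work surface, if the arm or the gripper's body presses on something with over 40 N, if the wrist force passes 120 N, or if a joint passes its speed limit or range.

### The arm

A 6-joint arm with a two-finger parallel gripper is mounted at the origin on a cart in front of the work surface, level with it; the furniture and walls round the work are solid. World frame = base frame: x ahead of the robot, y to its left, z up, the work surface at z = 0. Lengths are in m, angles in rad, forces in N, time in s.
With the tool pointing down it reaches from about 0.35 to 1 m from the base axis. Payload 7.1 kg.
Tool frame: the origin (TCP) lies between the finger pads; the fingertips stand 22 mm ahead of it and the grasp point (between the pads) lies 3 mm ahead of it; x points along the fingers, y is the direction in which the jaws open and shut, and the axes are right-handed (so a half turn about x gives the same grasp; the last joint's range is limited). The gripper opens to 85 mm and grips with 20 to 120 N. Pads are 22 mm wide; open, the fingers measure 114 mm over their backs; the gripper's body (76 mm by 85 mm) begins 54 mm behind the grasp point. The pads swing forward as they close: fully open they stand 13 mm farther back than shut.
Start: joints at [-0.019, 0.423, 1.63, -0, 1.089, -0.019], TCP at [0.625, 0, 0.253] pointing down, gripper open.
Joint ranges: [-3, 3], [-0.9, 2.11], [0.09, 2.58], [-1.31, 4.45], [0.11, 2.69], [-2.54, 2.54]. Speed limits (rad/s): [2.39, 2.39, 3.01, 3.14, 3.14, 3.14].

### API

Orientations are given as a rotation vector (axis times angle).
In Python, from rig import manip gives the robot as it stands. The module is installed in compiled form; this text tells all that it offers. Calls block until the motion is done:
- manip.move_to(position, orientation): joint-space move of the TCP to a pose.
- manip.servo_line(position, orientation=None, rate=0.15): straight line of the TCP; orientation=None keeps the orientation; rate is the mean speed in m/s.
- manip.set_joints(angles): joint-space move.
- manip.command_gripper(opening, f_grip=None): finger opening in m; f_grip is the grip in N (None keeps the last); returns when the fingers have stopped.
- manip.hold(seconds).
- manip.solve_ik(position, orientation): joint angles nearest the present ones, or None.
- manip.camera(name): name is "scene" or "side" or "wrist"; returns a dict with "image" (384x512x3 uint8, red, green, blue), "fx", "fy", "cx", "cy" (pixels), "k1" (the pictures are not rectified: a ray, as slopes to the right and down, at radius r is drawn at 1 + k1 r^2 times it, then the intrinsics apply), "cam_to_world" (4x4, takes a point from camera to world coordinates); the wrist camera has in their place "mount" (4x4, takes a point from camera to tool coordinates, whose origin is the TCP and whose axes are the tool frame's). Camera axes: x right, y down, z forward; pixel columns grow to the right and rows downward; lengths in m; the calibration is good to about 2 mm. A picture is of the moment at which its call begins: read the wrist's pose just before it. There is no depth.
A pose or a line that the arm cannot do raises manip.IKError and nothing moves.
- manip.sign_off(): hands the job in, once; it reports no verdict.
Readings, each from a call of its own:
- manip.get_time(): time.
- manip.get_joint_positions(): joint angles.
- manip.get_joint_vel(): joint speeds.
- manip.get_tau(): joint torques, N m.
- manip.get_position(): TCP position.
- manip.get_ee_rot(): TCP orientation.
- manip.get_contact_force(): force on the tool from outside, world axes, zero at the start.
- manip.get_torque(): the same for the moment, N m.
- manip.get_width(): finger opening in m.
Only numpy, scipy, OpenCV 4.12 (cv2) and the standard library are available. Lean on these libraries where they do the work, as an engineer would, in place of code of your own. Each camera call takes 0.05 s, during which the arm holds its last target. There are 200 camera calls.

## Working session

There is one attempt and no reset: what is moved stays moved. The work goes in short steps, each a Python script; the robot and the scene stay as the last script left them, time stands still between calls to the robot, and variables do not carry over. Pictures are saved under pics/ and viewed, about 8 in all and at most 12, crops included, and the job is handed in when it is done.

```bash
mkdir -p pics
cat > h.py <<'E'
import numpy as np, cv2
from scipy.spatial.transform import Rotation as R
from rig import manip
def shot(name):
    T=np.eye(4)
    if name=="wrist":
        T[:3,:3]=R.from_rotvec(manip.get_ee_rot()).as_matrix(); T[:3,3]=manip.get_position()
    c=manip.camera(name)
    c["T"]=T@np.array(c["mount"]) if name=="wrist" else np.array(c["cam_to_world"])
    return c
def save(c,f): cv2.imwrite(f,cv2.cvtColor(c["image"],cv2.COLOR_RGB2BGR))
def ray(c,uv):
    d=np.array([(uv[0]-c["cx"])/c["fx"],(uv[1]-c["cy"])/c["fy"]]); s=d.copy()
    for _ in range(20): s=d/(1+c["k1"]*(s@s))
    v=c["T"][:3,:3]@np.array([s[0],s[1],1]); return c["T"][:3,3],v/np.linalg.norm(v)
def onz(c,uv,z):
    o,v=ray(c,uv); return o+v*(z-o[2])/v[2]
E
python3 - <<'E'
from h import *
cs=[shot(n) for n in("scene","side","wrist")]
for n,c in zip("abc",cs): 
    save(c,f"pics/{n}.png"); print(c["fx"],c["k1"],np.round(c["T"],3).tolist())
cv2.imwrite("pics/ab.png",cv2.cvtColor(np.hstack([cv2.resize(c["image"],(400,300)) for c in cs[:2]]),cv2.COLOR_RGB2BGR))
print(manip.get_position(),manip.get_ee_rot(),manip.get_width(),manip.get_time())
E
```

```text
362.68033332003375 0.027928269346190037 [[-0.722, -0.308, 0.62, 0.084], [-0.692, 0.33, -0.642, 0.53], [-0.007, -0.892, -0.452, 0.457], [0.0, 0.0, 0.0, 1.0]]
414.3749167435457 -0.026903488781076235 [[-0.995, -0.016, 0.101, 0.539], [-0.1, 0.365, -0.926, 0.964], [-0.022, -0.931, -0.364, 0.442], [0.0, 0.0, 0.0, 1.0]]
339.7842498531313 -0.1011110326243896 [[1.0, -0.001, -0.002, 0.625], [-0.001, -0.961, -0.275, 0.069], [-0.002, 0.275, -0.961, 0.373], [0.0, 0.0, 0.0, 1.0]]
[6.24584664e-01 2.91968303e-05 2.52697209e-01] [ 1.20863916  1.21012093 -1.21012234] 0.08552171136738179 0.15
```

View pics/a.png

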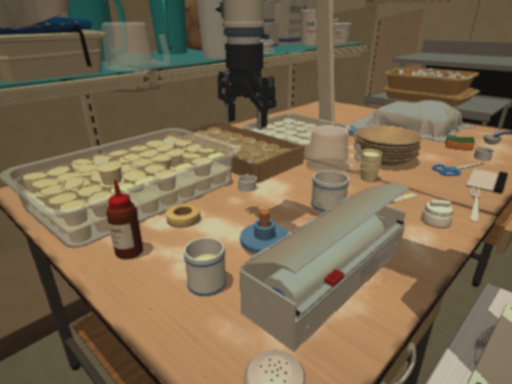

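View pics/b.png

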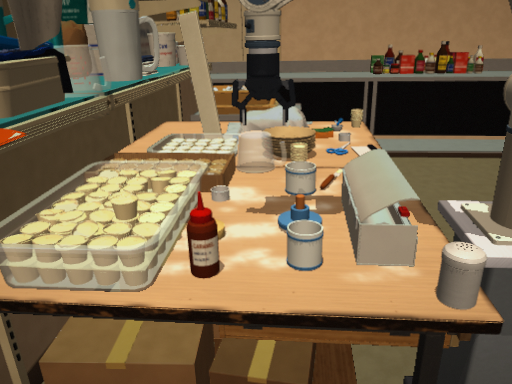

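The scene view shows the blue lid at about (263,237) with its knob at (264,214). The open tins have their mouths at about (205,246) and (330,178), and a tall wrap box stands beside the lid. The side view shows the tins at (305,230) and (300,170) and the lid at (300,215). Next I'll measure which tin is wider.

Run:
```python
from h import *
a,b=[shot(n) for n in("scene","side")]
for n,c,ps in(("scene",a,[(184,225,246),(312,350,178)]),("side",b,[(287,324,230),(285,317,170)])):
    for l,r,v in ps:
        P,Q=onz(c,(l,v),.08),onz(c,(r,v),.08); print(n,((P+Q)/2).round(3),np.linalg.norm(P-Q).round(4))
    hsv=cv2.cvtColor(c["image"],cv2.COLOR_RGB2HSV)
    m=cv2.inRange(hsv,(100,110,60),(118,255,255)); nb,_,st,ce=cv2.connectedComponentsWithStats(m)
    for i in range(1,nb):
        if st[i,4]>60: print(n,"blue",st[i],ce[i].round(1),onz(c,ce[i],.025).round(3))
    print("knob",onz(c,(264,208) if n=="scene" else (300,196),.09).round(3))
    x0,y0=(170,140) if n=="scene" else (240,140)
    cr=c["image"][y0:y0+160,x0:x0+200]; 
    (A:=cv2.resize(cr,(400,320),interpolation=2)) 
    cv2.imwrite(f"pics/c_{n}.png",cv2.cvtColor(A,cv2.COLOR_RGB2BGR))
cv2.imwrite("pics/crops.png",np.hstack([cv2.imread("pics/c_scene.png"),cv2.imread("pics/c_side.png")]))
```

```text
scene [0.529 0.202 0.08 ] 0.0742
scene [ 0.53  -0.209  0.08 ] 0.0958
scene blue [ 44  17  46   9 238] [67.3 20.9] [21.311 -7.804  0.025]
scene blue [440 167  19   8  77] [448.8 170.3] [ 0.368 -0.603  0.025]
knob [0.535 0.037 0.09 ]
side [0.526 0.223 0.08 ] 0.0726
side [ 0.535 -0.162  0.08 ] 0.0903
side blue [  0  35  19  11 123] [ 8.4 40.1] [-6.7219e+01  9.6421e+01  2.5000e-02]
side blue [327 149  20   6  80] [337.5 151.1] [ 0.398 -0.57   0.025]
side blue [279 205  42  24 450] [297.2 215.9] [0.543 0.034 0.025]
knob [0.537 0.066 0.09 ]
```

View pics/crops.png

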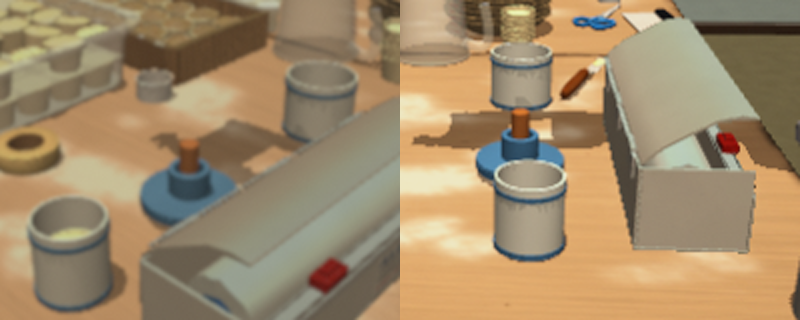

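View pics/c.png

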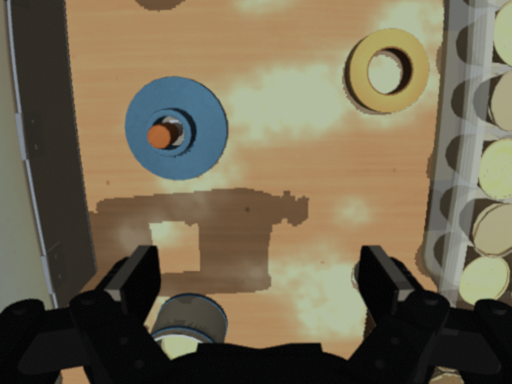

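The far tin measures about 93 mm and the near one about 73 mm, so the far tin is the wide one. The wrist view shows the lid disc at (177,128), the knob at (160,135), the wrap box wall at columns 10–90 and the wide tin at (190,325). I'll look at both from closer.

```bash
cat >> h.py <<'E'
ORI=[1.2092,1.2092,-1.2092]
def blue(c,z,D=None):
    hsv=cv2.cvtColor(c["image"],cv2.COLOR_RGB2HSV); m=cv2.inRange(hsv,(98,90,40),(122,255,255))
    k=max(cv2.findContours(m,0,2)[0],key=cv2.contourArea)[:,0]
    P=np.array([onz(c,p,z)[:2] for p in k.astype(float)]); (x,y),r=cv2.minEnclosingCircle((P*1000).astype(np.float32)); 
    A=np.c_[2*P,np.ones(len(P))]; s=np.linalg.lstsq(A,(P**2).sum(1),rcond=None)[0]; R_=np.sqrt(s[2]+s[0]**2+s[1]**2)
    return s[:2].round(4),(2*R_).round(4),np.round([x,y,2*r],1)
E
python3 - <<'E'
from h import *
c=shot("wrist"); print("lid",blue(c,.020))
print("box",[onz(c,p,z).round(3).tolist() for p,z in(((70,20),0),((92,280),0),((10,30),.1),((50,300),.1))], "tape",onz(c,(387,70),.024).round(3))
print("tin",onz(c,(190,310),.08).round(3))
manip.move_to([.535,.0,.253],ORI); c=shot("wrist"); save(c,"pics/d.png"); print("lid",blue(c,.020),manip.get_position())
manip.move_to([.535,-.2,.253],ORI); c=shot("wrist"); save(c,"pics/e.png"); print(manip.get_position(),manip.get_contact_force())
E
```

```text
lid (array([0.5378, 0.0353]), np.float64(0.1048), array([537.9,  35.3, 106.4]))
box [[0.425, 0.151, 0.0], [0.411, -0.155, 0.0], [0.425, 0.126, 0.1], [0.42, -0.119, 0.1]] tape [0.752 0.095 0.024]
tin [ 0.555 -0.14   0.08 ]
lid (array([0.5374, 0.0351]), np.float64(0.1045), array([537.5,  35.1, 105.6])) [ 5.35575903e-01 -1.56222058e-05  2.53586954e-01]
[ 0.53528924 -0.19884569  0.25277514] [ 0.64037818 -0.69884851 -0.05404142]
```

View pics/e.png

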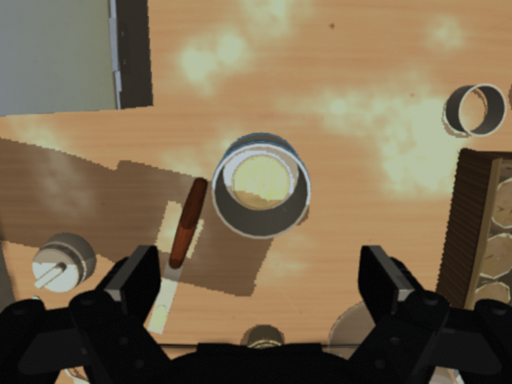

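View pics/d.png

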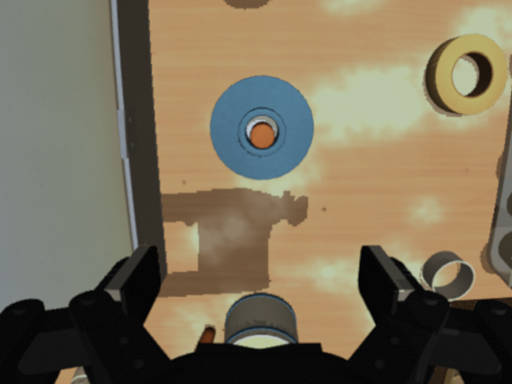

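View e shows the wide tin's rim centred at about (262,189), roughly 98 px across, with the custard cup inside. View d shows the lid at (262,128), nested and concentric with the knob, and clear of the box, whose edge is at column 150. Next I'll fit the rim and knob, then grasp.

```bash
cat >> h.py <<'E'
from scipy.optimize import least_squares
def rim(c,guess,z=.08,Rr=.045,band=.006):
    e=cv2.Canny(cv2.cvtColor(c["image"],cv2.COLOR_RGB2GRAY),40,120); v,u=np.nonzero(e)
    P=np.array([onz(c,p,z)[:2] for p in np.c_[u,v].astype(float)]); x=np.array(guess,float)
    for w in (band,.004,.0025,.0025):
        d=np.linalg.norm(P-x,axis=1)-Rr; Q=P[abs(d)<w]
        x=least_squares(lambda t:np.linalg.norm(Q-t,axis=1)-Rr,x,loss="soft_l1",f_scale=.0007).x
    return x.round(4),len(Q),np.median(abs(np.linalg.norm(Q-x,axis=1)-Rr)).round(5)
def knob(c,z):
    hsv=cv2.cvtColor(c["image"],cv2.COLOR_RGB2HSV); m=cv2.inRange(hsv,(5,150,110),(14,255,255))
    n,_,st,ce=cv2.connectedComponentsWithStats(m); i=1+st[1:,4].argmax(); return st[i],onz(c,ce[i],z).round(4)
E
python3 - <<'E'
from h import *
c=shot("wrist"); g=onz(c,(261.5,189),.08)[:2]; print("guess",g,"lr",onz(c,(212.5,189),.08),onz(c,(311,189),.08),onz(c,(262,239),.08))
for Rr in(.045,.042): print("tin",Rr,rim(c,g,Rr=Rr))
manip.move_to([.5375,-.01,.253],ORI); c=shot("wrist"); print("lid",blue(c,.020),"knob",knob(c,.082)); 
manip.move_to([.5375,.0352,.16],ORI); print(manip.get_position(),manip.get_contact_force(),manip.get_time())
E
```

```text
guess [ 0.53763981 -0.21103354] lr [ 0.49372222 -0.21100846  0.08      ] [ 0.58202989 -0.21105033  0.08      ] [ 0.53818336 -0.25959339  0.08      ]
tin 0.045 (array([ 0.537 , -0.2151]), 399, np.float64(0.00063))
tin 0.042 (array([ 0.537 , -0.2147]), 515, np.float64(0.00063))
lid (array([0.5375, 0.0351]), np.float64(0.1045), array([537.4,  35.2, 105.7])) knob (array([248, 112,  22,  25, 437], dtype=int32), array([0.5375, 0.0353, 0.082 ]))
[0.53784767 0.0341239  0.16007107] [ 0.40327635 -0.25174425  0.34657446] 3.0417
```

Run:
```python
from h import *
f0=manip.get_contact_force()
manip.servo_line([.5375,.0352,.080],ORI,rate=.08); manip.hold(.3); print(manip.get_position(),manip.get_contact_force()-f0)
manip.command_gripper(.015,50); manip.hold(.3); print(manip.get_width(),manip.get_position(),manip.get_contact_force()-f0)
manip.servo_line([.5375,.0352,.14],ORI,rate=.06); manip.hold(.3); print(manip.get_width(),manip.get_position(),manip.get_contact_force()-f0)
c=shot("scene");d=shot("side");cr=np.hstack([cv2.resize(c["image"][130:290,180:380],(400,320)),cv2.resize(d["image"][120:280,220:420],(400,320))])
cv2.imwrite("pics/f.png",cr[...,::-1]); print(manip.get_time())
```

```text
[0.53766451 0.03520098 0.08031802] [-0.61840921  0.5443712  -0.63455482]
0.02040222939487642 [0.53735423 0.03519549 0.08014572] [-3.36276364  0.65749501  5.0822025 ]
0.020041309481425358 [0.53737961 0.03518792 0.13975315] [ 0.0553497   0.924007   -4.08475748]
6.95
```

View pics/f.png

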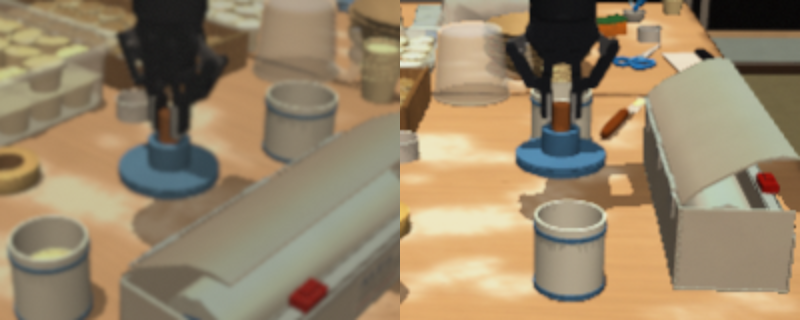

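Lids lifted level and still nested, with about 3.6 N of load, which matches their weight. Second tin measurement on the way, from the same viewpoint as the lid's.

Run:
```python
from h import *
manip.servo_line([.5375,.0352,.225],ORI,rate=.12)
manip.servo_line([.5375,-.255,.225],ORI,rate=.15); manip.hold(.3)
c=shot("wrist"); save(c,"pics/g.png")
for Rr in(.045,.042): print("tin",rim(c,(.537,-.2148),Rr=Rr))
print(manip.get_position(),manip.get_contact_force(),manip.get_width(),manip.get_time())
```

```text
tin (array([ 0.5367, -0.2177]), 420, np.float64(0.00122))
tin (array([ 0.5372, -0.2142]), 451, np.float64(0.0013))
[ 0.53754336 -0.2548575   0.22502748] [ 0.23503108  0.13341587 -3.76924145] 0.02054197554802546 10.2417
```

View pics/g.png

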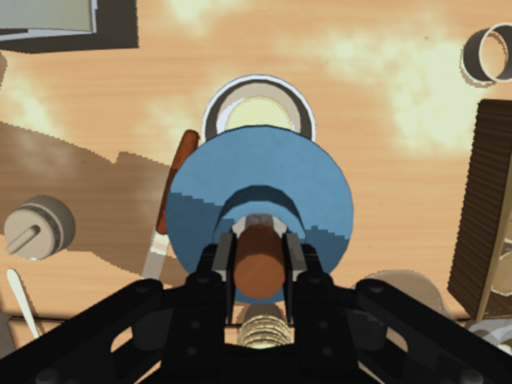

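The lid covers the lower half of the tin. The rim's top is at (259,74), with its sides at columns 202 and 316. I'll check that arc against the earlier full-circle fit of (0.537, -0.215).

Run:
```python
from h import *
manip.servo_line([.5375,-.285,.225],ORI,rate=.15); manip.hold(.3)
c=shot("wrist"); save(c,"pics/g2.png")
g=cv2.cvtColor(c["image"],cv2.COLOR_RGB2GRAY)
for Rr in(.045,.042): print("tin",rim(c,(.537,-.2148),Rr=Rr,band=.003))
hsv=cv2.cvtColor(c["image"],cv2.COLOR_RGB2HSV); m=cv2.inRange(hsv,(0,0,150),(180,40,255))
n,l,st,ce=cv2.connectedComponentsWithStats(m)
for i in range(1,n):
    if st[i,4]>150 and 150<ce[i][0]<350: print(st[i],ce[i],"x",onz(c,(st[i,0],ce[i][1]),.08),onz(c,(st[i,0]+st[i,2]-1,ce[i][1]),.08),"top",onz(c,(259,st[i,1]),.08))
print(manip.get_position())
cv2.imwrite("pics/g3.png",cv2.resize(c["image"][20:170,160:360],(800,600))[...,::-1])
```

```text
tin (array([ 0.5369, -0.217 ]), 472, np.float64(0.00111))
tin (array([ 0.5371, -0.2143]), 558, np.float64(0.00126))
[338  10  19  16 221] [346.42081448  17.80995475] x [ 0.59540175 -0.15942609  0.08      ] [ 0.60874004 -0.15905729  0.08      ] top [ 0.53776655 -0.15467246  0.08      ]
[ 200   34  117  101 1106] [257.52169982  74.43399638] x [ 0.49351975 -0.19992096  0.08      ] [ 0.58041962 -0.20002361  0.08      ] top [ 0.53775108 -0.17141744  0.08      ]
[216  51  72  78 889] [237.21484814  82.1079865 ] x [ 0.50540314 -0.20564968  0.08      ] [ 0.55874288 -0.20577843  0.08      ] top [ 0.53774004 -0.1834245   0.08      ]
[276  76  12  25 196] [281.40306122  88.86734694] x [ 0.55052589 -0.21075742  0.08      ] [ 0.55882393 -0.21073179  0.08      ] top [ 0.53772364 -0.20136958  0.08      ]
[240  82  19  28 247] [247.87854251  97.11336032] x [ 0.52331732 -0.21681356  0.08      ] [ 0.53695231 -0.2168491   0.08      ] top [ 0.53771966 -0.20573584  0.08      ]
[274  91  24  37 344] [288.74127907 113.39825581] x [ 0.54917911 -0.22902851  0.08      ] [ 0.56681227 -0.22898117  0.08      ] top [ 0.53771366 -0.21233349  0.08      ]
[149 226  15  24 175] [156.51428571 238.34285714] x [ 0.44341582 -0.33285645  0.08      ] [ 0.45563371 -0.33274951  0.08      ] top [ 0.53761621 -0.32123332  0.08      ]
[239 320  52  27 924] [266.6525974  334.02597403] x [ 0.51867469 -0.4309155   0.08      ] [ 0.56674796 -0.43103706  0.08      ] top [ 0.53753429 -0.41491495  0.08      ]
[ 0.53754442 -0.28461612  0.22501794]
```

View pics/g3.png

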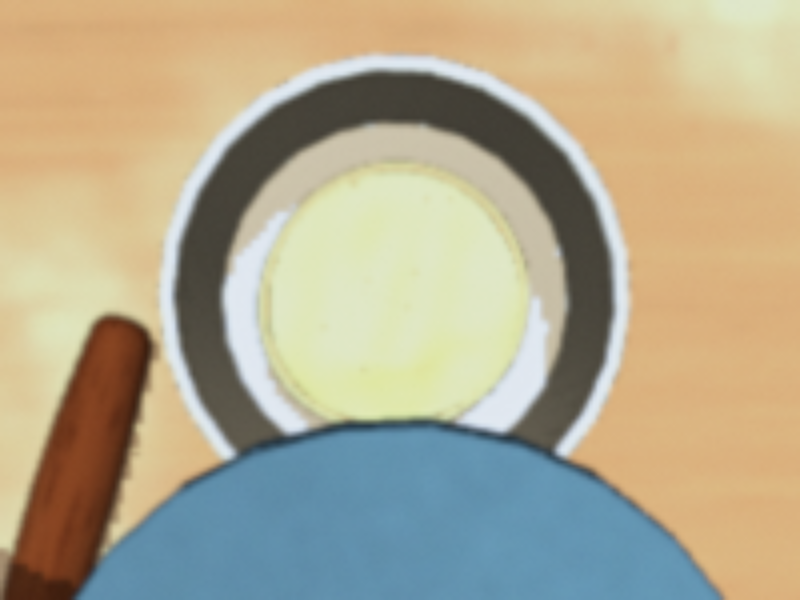

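The rim's white ring is clearly visible: outer extents columns 200–316, top at row 34. I'll fit its mid-line (radius 43.5 mm), move over it, lower with force checks, then seat.

Run:
```python
from h import *
c=shot("wrist")
hsv=cv2.cvtColor(c["image"],cv2.COLOR_RGB2HSV); m=cv2.inRange(hsv,(0,0,150),(180,40,255))
n,l,st,ce=cv2.connectedComponentsWithStats(m); i=l[35:40,258].max(); v,u=np.nonzero(l==i)
P=np.array([onz(c,p,.08)[:2] for p in np.c_[u,v].astype(float)]); x=np.array([.537,-.2155])
for w in(.006,.003,.003):
    Q=P[abs(np.linalg.norm(P-x,axis=1)-.0435)<w]
    x=least_squares(lambda t:np.linalg.norm(Q-t,axis=1)-.0435,x,loss="soft_l1",f_scale=.001).x
print(x,len(Q))
assert np.linalg.norm(x-[.537,-.2155])<.002
x=(x+[.537,-.2150])/2
x0,y0=x; np.save("tin.npy",x)
manip.servo_line([x0,y0,.225],ORI,rate=.12); manip.hold(.3); f0=manip.get_contact_force()
for z in [.17]+list(np.arange(.166,.1449,-.002)):
    manip.servo_line([x0,y0,z],ORI,rate=.06 if z>.168 else .02); manip.hold(.1); f=manip.get_contact_force()-f0
    print(round(z,4),f.round(1),manip.get_position().round(4)[2])
    if np.linalg.norm(f)>8: break
print(manip.get_width(),manip.get_time())
```

```text
[ 0.53701973 -0.21559876] 1117
0.17 [ 0.2  0.5 -0.6] 0.1705
0.166 [0.6 0.6 0.1] 0.166
0.164 [ 1.1  0.4 -0.2] 0.164
0.162 [ 1.   0.7 -0.5] 0.1619
0.16 [ 0.4  0.4 -0.3] 0.16
0.158 [ 1.   0.8 -0.9] 0.158
0.156 [ 0.6  0.1 -0.5] 0.1559
0.154 [ 0.8  0.2 -0.5] 0.1539
0.152 [0.3 1.7 0.3] 0.152
0.15 [ 1.1  1.4 -0.3] 0.15
0.148 [-0.1 -0.2 -0.3] 0.1479
0.146 [ 1.4 -0.5  1.9] 0.1462
0.020339151373060606 17.1417
```

The plug went in cleanly, and contact begins at the expected height. I'll seat it fully and release.

Run:
```python
from h import *
x0,y0=np.load("tin.npy"); f0=np.array([.3,.1,-3.8])
for z in (.1455,.145,.1445,.144):
    manip.servo_line([x0,y0,z],ORI,rate=.02); manip.hold(.15); f=manip.get_contact_force()-f0
    print(z,f.round(1),manip.get_position().round(4))
    if f[2]>3: break
manip.command_gripper(.06); manip.hold(.3); print(manip.get_contact_force(),manip.get_width())
manip.servo_line([x0,y0,.20],ORI,rate=.1)
manip.servo_line([x0,y0-.04,.253],ORI,rate=.12); manip.command_gripper(.085); manip.hold(.2)
c=shot("wrist"); save(c,"pics/h.png"); print("lid",blue(c,.088),"knob",knob(c,.148),"pos",manip.get_position())
d=shot("side");e=shot("scene")
cv2.imwrite("pics/i.png",np.hstack([cv2.resize(c["image"],(400,300)),cv2.resize(d["image"][110:230,220:380],(400,300))])[...,::-1]); print(manip.get_time())
```

```text
0.1455 [-1.6  0.3  8.9] [ 0.5373 -0.2155  0.1461]
[-0.11362566  0.4966712   0.11210692] 0.060060999215487444
lid (array([ 0.5374, -0.2154]), np.float64(0.1043), array([ 537.3, -215.4,  105.5])) knob (array([245, 126,  30,  30, 724], dtype=int32), array([ 0.5375, -0.2152,  0.148 ])) pos [ 0.5370265  -0.25525284  0.25299157]
20.4167
```

View pics/i.png

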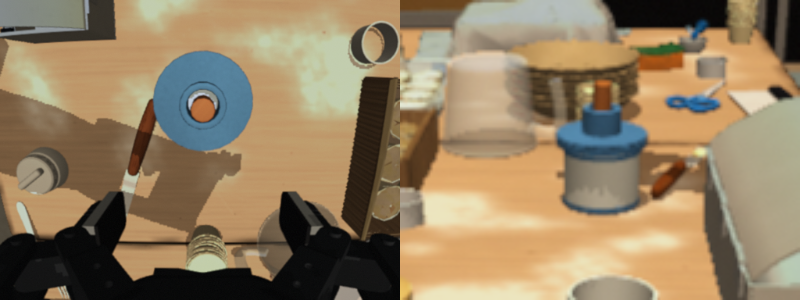

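Seated: the lid (0.5374, -0.2154) and knob agree with home height and are concentric and level. Now the collar grip and lift.

Run:
```python
from h import *
x0,y0=.5374,-.2153
manip.servo_line([x0,y0,.20],ORI,rate=.12); manip.hold(.3); f0=manip.get_contact_force()
manip.servo_line([x0,y0,.117],ORI,rate=.05); manip.hold(.2); print(manip.get_position(),manip.get_contact_force()-f0)
manip.command_gripper(.040,40); manip.hold(.3); print(manip.get_width(),manip.get_position(),manip.get_contact_force()-f0)
p=manip.get_position()
for z in(.119,.122,.13,.16,.19,.222):
    manip.servo_line([x0,y0,z],ORI,rate=.02 if z<.125 else .04); manip.hold(.1); print(z,(manip.get_contact_force()-f0).round(2),round(manip.get_width(),4))
manip.hold(.5); c=shot("scene");d=shot("side")
cv2.imwrite("pics/j.png",np.hstack([cv2.resize(c["image"][90:240,230:430],(400,300)),cv2.resize(d["image"][80:230,200:400],(400,300))])[...,::-1]); print(manip.get_time())
```

```text
[ 0.53749064 -0.2153571   0.11719235] [-0.92361919  0.61102644 -0.68098903]
0.04444126833492378 [ 0.53751995 -0.21534806  0.11733777] [-1.74070528  0.66577373  4.94985757]
0.119 [-0.78  0.41 -1.66] 0.0442
0.122 [-0.95  0.55 -0.86] 0.0446
0.13 [-0.73 -0.01 -1.89] 0.0443
0.16 [-0.    0.46 -2.59] 0.0441
0.19 [ 0.42  0.9  -1.81] 0.0443
0.222 [ 0.26 -0.11 -1.29] 0.0444
29.0333
```

View pics/j.png

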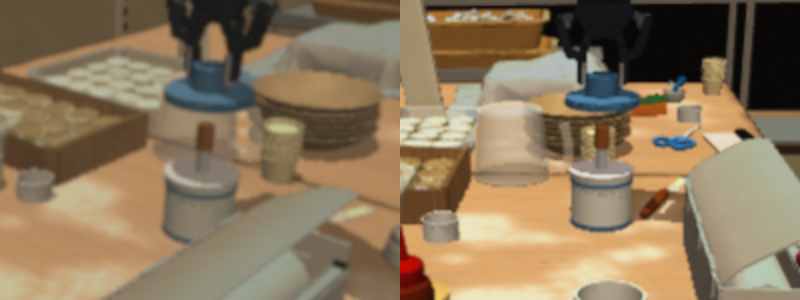

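The outer lid hangs level well above the knob, and the inner lid sits flat in the tin. Handing in.

Run:
```python
from h import *
manip.hold(.5); print(manip.get_position(),abs(manip.get_joint_vel()).max(),manip.get_width()); manip.sign_off()
```

```text
[ 0.53738668 -0.2152905   0.22200285] 0.0013011718292415759 0.044549479333380694
the job is handed in; nothing more can be done
```

The job is handed in at about 30 s of the 48 s allowed; `sign_off` reports no verdict. I carried the nested lids by the knob to the wide tin and lowered them in 2 mm steps. The largest reading on contact was about 9 N, with the final height about where the given sizes put it. I then let go, gripped the blue lid by its collar and lifted it 105 mm straight up.

**Last checks:**
- **Inner lid:** after release, the lid and knob were concentric to about 0.3 mm and within 0.5 mm of the tin centre I measured. In the final pictures the inner lid sits flat in the tin.
- **Outer lid:** it is held level above the knob, with the arm still. The hanging load read 1.3–1.9 N, consistent with its weight of about 1.4 N.
- **Other objects:** the tins and bystanders looked unmoved in the final pictures; I did not re-measure their positions.

**Readings that disagreed:**
- **Tin centre:** the fits of the tin's centre, made with different rim radii, differed by up to 3 mm in y. I settled on −0.2153, and the plug went in with no more than about 2 N sideways.
- **Gripper closing:** about 5 N showed on the tool each time the gripper closed, and it was gone once I lifted. I put this down to the pads swinging forward.

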